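# Bolt the blank into its jig and bring the lamp over it

## Task

Get the wooden blank ready for filing. First slide the steel bolt of the jig fully home, across the blank and into its keeper; then swing the stiff-jointed bench lamp round so that its round head stays centred above the middle of the blank. Leave the blank lying in its jig and do not disturb the other things on the bench.

Things in the scene. Friction and masses are not known exactly. Their poses are not given: they have to be found in the camera images.
- jig: Holding jig, fixed (place varies): plywood board 150 x 270 x 18 mm with two wooden saddles under the blank and a dark steel barrel bolt. Origin: bench surface under the blank's place; x along the blank, y towards the barrel, z up. Board y -70 to +200 mm. Barrel (34 mm wide, slotted, top 75 mm high) at x = 0, y +30 to +190 mm; keeper (34 mm wide, top 75 mm) at x = 0, y -28 to -58 mm.
- bolt (a joint): Travel of the bolt in m: 0 fully withdrawn, 0.08 fully home in the keeper (its tip enters the keeper at about 0.064). Growing values move it along the jig's -y axis. It starts withdrawn or nearly so. Sliding friction about 3 N; it stays where it is left.
- bolt_knob (a point): Grip point of the bolt's knob, an upright round steel pin 16 mm in diameter that rises out of the barrel's slot to 125 mm above the bench. The point is on its axis, 105 mm above the bench (30 mm above the barrel). At bolt travel 0 it is at jig y = +142 mm, fully home at +62 mm.
- blank: The work: a loose pale wooden bow blank, 340 mm long, 36 mm wide, 22 mm thick in the middle, about 0.22 kg, lying along the jig's x axis in the two saddles, underside 30 mm above the bench. The home bolt passes 4 mm above it. Origin: the middle of its underside; x along it, z up.
- jig_mid (a point): The point of the jig where the middle of the blank's underside rests, 30 mm above the bench.
- lamp_head: The lamp's round head, a dark shallow cone 110 mm across, 32 mm tall. Origin: centre of its underside, 172 mm above the bench; z up. A fixed foot at the far right (disc 110 mm, column 195 mm tall, place varies) carries two level links, 20 mm square, 270 mm between pivots, at 199 to 219 and 225 to 245 mm height, on stiff upright pivots (0.5 and 0.35 N m, stay where left); the head is at the end.
- lamp_handle (a point): The grip point on the lamp head's handle: an upright round black post 22 mm in diameter that rises above the end of the upper link, from 252 to 305 mm above the bench. The point lies on its axis at 283 mm. The handle and head swivel freely under the link's end, so a gripper may hold its own orientation as the links follow.
- stain_jar: A bystander: a jar 66 mm in diameter, 85 mm tall. Origin: centre of its underside.
- offcut: A bystander: a wooden offcut 110 x 50 x 35 mm. Origin: centre of its underside.
- mallet: A bystander: a hammer lying along its x axis. Origin: on the bench under its middle.
- driver: A bystander: a screwdriver lying along its x axis. Origin: on the bench under its middle.

How it is judged:
On the way, in this order (a step that is already met when the one before it is completed fails the run):
1. the bolt is fully home in its keeper, over the blank (value of joint bolt above 0.072 m and distance between blank and jig_mid below 0.025 m), for 0.2 s.
2. the lamp head is above the middle of the blank (horizontal distance between lamp_head and blank below 0.04 m and value of joint bolt above 0.072 m), for 0.2 s.
At the end, for the whole second after the job is handed in: The bolt is home (within 8 mm of the end of its travel), the lamp head is at rest with its centre within 40 mm horizontally of the middle of the blank, and the blank's middle is within 25 mm of its place in the jig (all of step 2 and distance between blank and jig_mid below 0.025 m and linear speed of lamp_head below 0.01 m/s); the robot touches nothing.
It fails at once if another thing on the bench was moved by more than 40 mm (distance of any of stain_jar, offcut, mallet, driver from where it was at the start of the episode above 0.04 m).
It also fails if it takes over 54 s, if anything falls off the work surface, if the arm or the gripper's body presses on something with over 40 N, if the wrist force passes 120 N, or if a joint passes its speed limit or range.

## Robot

A 6-joint arm with a two-finger parallel gripper is mounted at the origin on the work surface. World frame = base frame: x ahead of the robot, y to its left, z up, the work surface at z = 0. Lengths are in m, angles in rad, forces in N, time in s.
With the tool pointing down it reaches from about 0.35 to 0.975 m from the base axis. Payload 4.9 kg.
Tool frame: the origin (TCP) lies midway between the tips of the shut fingers; the grasp point (between the pads) lies 19 mm behind it; z points along the fingers, y is the line along which they close (so a half turn about z gives the same grasp; the last joint's range is limited). The gripper opens to 85 mm and grips with 20 to 120 N. Pads are 22 mm wide; open, the fingers measure 114 mm over their backs; the gripper's body (76 mm by 85 mm) begins 54 mm behind the grasp point. The pads swing forward as they close: fully open they stand 13 mm farther back than shut.
Start: joints at [1.183, 0.053, 1.613, -0, 1.476, -0.119], TCP at [0.166, 0.603, 0.231] pointing down, gripper open.
Joint ranges: [-3.01, 3.01], [-1.01, 2.22], [0.06, 2.58], [-1.02, 4.17], [0.09, 2.62], [-3.14, 3.14]. Speed limits (rad/s): [2.57, 2.57, 3.14, 3.14, 3.14, 3.14].

## Interface

Orientations are given as a unit quaternion [w, x, y, z].
In Python, from plant import * gives the robot as it stands.
- The arm moves only by the tool jog_arm, never from a script. Its argument "targets" is a list of rows, each a list of 3 entries, a list of its own where there are three numbers: the shift along the tool's x, y, z in units of 25 mm (1.0 is 25 mm), then the turn, a rotation vector about the tool's x, y, z in units of 8 degrees (1.0 is 8 degrees), then the opening in per cent of the stroke, from 0 (shut) to 100 (fully open). A call has 1 to 8 rows; each row is the pose to reach, as a shift and turn from the pose commanded when the call began, along the tool's axes at that moment; what a row does not reach only later rows make up. A row lasts 1/8 s, in which the tool goes at most 62.5 mm and 10.7 degrees, less where a joint would pass 70% of its speed; a pose out of reach is approached as far as the arm can. A call with a gripper value outside its range is refused whole. The fingers move at their own pace and stop on an object; the grip force is fixed at half the most. Time passes only in rows, so rows that repeat a pose let the fingers close. It gives the time, the measured TCP pose, the force, the opening and the grip force at its end, in the units of the state.
- state(): the state, without advancing time (a new reading comes with each control period).
- grab_frame(name): name is "side" or "top"; returns (picture, depth): 400x640x3 uint8, red, green, blue; 400x640 float32, m along the optical axis (not along the pixel's ray), 0 where there is no reading.
- camera_params(name): a dict with "fovy" (degrees; the focal length in pixels is half the picture's height over the tangent of half this angle, whatever the lens; pixels are square), "cx", "cy" (the principal point, pixels), "rvec" (rotation vector, rad) and "tvec" (3), from world to camera coordinates, as OpenCV has them. Camera axes: x right, y down, z forward; pixel columns grow to the right and rows downward; lengths in m; the calibration is good to about 2 mm. A picture is of the moment at which its call begins. camera_params takes no time and is no camera call.
- job_done(): hands the job in; it is judged then, once.
The state is a dict: "time": time; "joint_pos": joint angles; "joint_vel": joint speeds; "joint_efforts": joint torques, N m; "tool_pos": TCP position; "tool_rot": TCP orientation; "contact_force": force on the tool from outside, world axes, zero at the start; "ft_torque": the same for the moment, N m; "gripper_width": opening from 0.0 (shut) to 1.0 (fully open); "grasp_force": force on a finger pad.
Only numpy, scipy, OpenCV 4.12 (cv2) and the standard library are available. Lean on these libraries where they do the work, as an engineer would, in place of code of your own. Each camera call takes 0.05 s, during which the arm holds its last target. There are 200 camera calls.

## Working session

There is one attempt and no reset: what is moved stays moved. The work goes in short steps, Python scripts to look and compute and a tool call to move; the robot and the scene stay as the last step left them, time stands still between calls to the robot, and variables do not carry over. Pictures are saved under pics/ and viewed, at most 10 in all, crops included, and the job is handed in when it is done.

Besides the shell and the picture viewer there is one more tool, called after "Call:" as name(argument=value, ...) on one line, values as JSON. jog_arm: Moves the arm, as the interface text tells. Its arguments: {"type":"object","properties":{"targets":{"type":"array"}},"required":["targets"]}

```bash
mkdir -p pics; cat > h.py <<'E'
from plant import *
import numpy as np, cv2
from scipy.spatial.transform import Rotation as R
def K(n):
    c=camera_params(n); f=200/np.tan(np.radians(c["fovy"])/2)
    return c,f,R.from_rotvec(c["rvec"]).as_matrix(),np.array(c["tvec"])
def onplane(n,u,v,z):
    c,f,M,t=K(n); d=M.T@np.array([(u-c["cx"])/f,(v-c["cy"])/f,1]); o=-M.T@t
    return o+d*(z-o[2])/d[2]
def cloud(n,D):
    c,f,M,t=K(n); v,u=np.mgrid[:400,:640]
    P=np.stack([(u-c["cx"])/f*D,(v-c["cy"])/f*D,D],-1)
    return (P-t)@M
def proj(n,p):
    c,f,M,t=K(n); q=M@np.array(p)+t; return q[0]/q[2]*f+c["cx"],q[1]/q[2]*f+c["cy"]
def rel(p):  # world point for TCP -> tool-axis units
    s=state(); q=np.array(s["tool_rot"]); M=R.from_quat(q[[1,2,3,0]]).as_matrix()
    return M.T@(np.array(p)-s["tool_pos"])/0.025, M
E
python3 - <<'E'
from h import *
for n in("top","side"):
    p,D=grab_frame(n); np.savez(f"{n}0.npz",p=p,D=D); cv2.imwrite(f"pics/{n}0.png",p[:,:,::-1]); c,f,M,t=K(n); print(n,c,-M.T@t)
print(state())
E
```

```text
top {'fovy': 48.72324442292647, 'cx': 321.0510694842017, 'cy': 199.8897273967731, 'rvec': array([ 2.0921883 , -2.15122976,  0.14967252]), 'tvec': array([-0.02265052,  0.51962188,  1.16194847])} [ 0.31772131 -0.06616041  1.23098341]
side {'fovy': 48.93482959104655, 'cx': 319.2194831182418, 'cy': 202.03147000779572, 'rvec': array([ 0.87738056, -2.65149241,  0.9395406 ]), 'tvec': array([0.37678743, 0.37411855, 0.87791672])} [0.16083129 0.43855596 0.91349504]
{'time': 0.1, 'joint_pos': array([ 1.18298540e+00,  5.33246045e-02,  1.61414921e+00, -2.11747978e-05,
        1.47601900e+00, -1.18994437e-01]), 'joint_vel': array([ 0.00141178, -0.00082846, -0.00255662, -0.00040356,  0.00082873,
        0.00056072]), 'joint_efforts': array([-1.49052667e-04, -3.94908607e+01, -3.71361423e+01, -1.54504914e-04,
        4.02199905e-03,  2.20261671e-05]), 'tool_pos': array([0.16578038, 0.60202505, 0.2301695 ]), 'tool_rot': array([-2.27981539e-04,  1.34002855e-01,  9.90980490e-01, -9.22378946e-04]), 'contact_force': array([-1.06020949, -0.16091534,  0.14115353]), 'ft_torque': array([ 0.00522741,  0.03614222, -0.02622123]), 'grasp_force': 0.0, 'gripper_width': 0.9988528035316392}
```

View pics/top0.png

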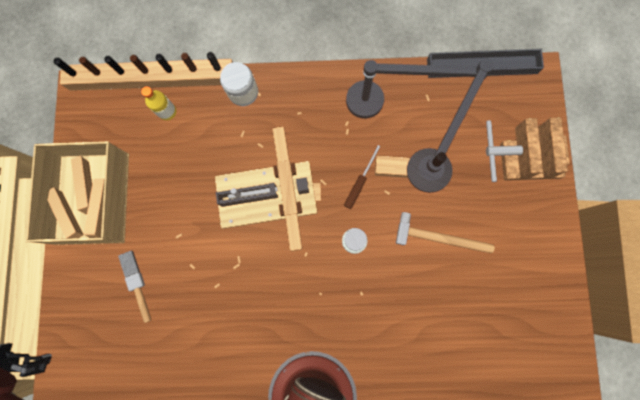

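View pics/side0.png

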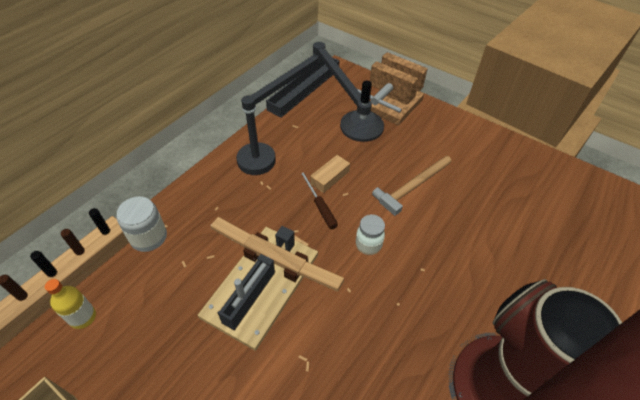

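The top view shows the jig at about (265,195), its barrel running (220-275,190), the blank from (279,130) to (294,248), and the lamp handle at about (438,158). The lamp foot is at (365,100) and the elbow at (485,68). The side view shows the knob at about (238,287) and the handle at (366,92).

```bash
python3 - <<'E'
from h import *
T=np.load("top0.npz");S=np.load("side0.npz")
for n,I,boxes in(("top",T,{"jig":(205,155,330,260),"handle":(410,140,460,195)}),("side",S,{"jig":(195,210,345,345),"handle":(345,75,390,145)})):
    P=cloud(n,I["D"]); p=I["p"].astype(int)
    for k,(a,b,c,d) in boxes.items():
        Q=P[b:d,a:c].reshape(-1,3); q=p[b:d,a:c].reshape(-1,3); dark=(q.max(1)<90); ok=I["D"][b:d,a:c].ravel()>0
        if k=="jig":
            m=ok&(Q[:,2]>.066)&(Q[:,2]<.085); 
            r=cv2.minAreaRect(Q[m&dark][:,:2].astype(np.float32)*1000); print(n,"barrel+keeper",m.sum(),r)
            m=ok&(Q[:,2]>.09)&(Q[:,2]<.135); print(" knob",m.sum(),np.median(Q[m],0),Q[m].max(0),Q[m].min(0))
            m=ok&(Q[:,2]>.04)&(Q[:,2]<.065)&(q[:,0]>150); 
            r=cv2.minAreaRect(Q[m][:,:2].astype(np.float32)*1000); print(" blank",m.sum(),r)
        else:
            m=ok&(Q[:,2]>.255)&(Q[:,2]<.32); print(n,"handle",m.sum(),np.median(Q[m],0),Q[m].max(0),Q[m].min(0))
            m=ok&(Q[:,2]>.165)&(Q[:,2]<.2); print(" head",m.sum(),Q[m].mean(0),Q[m].max(0),Q[m].min(0))
def z(n,I,a,b,c,d,s): cv2.imwrite(f"pics/{n}",cv2.resize(I["p"][b:d,a:c,::-1],None,fx=s,fy=s,interpolation=2))
A=cv2.resize(T["p"][155:235,205:325,::-1],(600,400)); B=cv2.resize(S["p"][225:345,195:345,::-1],(500,400))
cv2.imwrite("pics/z.png",cv2.resize(np.hstack([A,B]),(800,291)))
for a in[(370,68,.222),(485,68,.222)]: print(onplane("top",*a))
E
```

```text
top barrel+keeper 733 ((540.6879272460938, 125.47616577148438), (27.19460105895996, 229.81634521484375), 7.44797945022583)
 knob 50 [0.53507366 0.18236792 0.12392217] [0.54290316 0.1916057  0.13020351] [0.5292043  0.17679077 0.09073669]
 blank 1283 ((509.4312744140625, 59.66490936279297), (238.07411193847656, 190.3631591796875), 40.38642501831055)
top handle 140 [ 0.55924527 -0.30160467  0.30284902] [ 0.57170619 -0.29425959  0.31011877] [ 0.55145082 -0.31451605  0.25512526]
 head 829 [ 0.55255888 -0.2997868   0.19053313] [ 0.6156967  -0.25574347  0.19998244] [ 0.50795623 -0.35960278  0.17197131]
side barrel+keeper 1088 ((545.6400146484375, 119.38784790039062), (36.14845275878906, 250.7561492919922), 7.413729190826416)
 knob 104 [0.53271658 0.18804948 0.11713788] [0.54389522 0.19341056 0.12800022] [0.52877003 0.1789561  0.09098365]
 blank 1786 ((556.733642578125, 55.510196685791016), (340.27923583984375, 35.92576599121094), 7.662368297576904)
side handle 205 [ 0.5589526  -0.29752078  0.28698703] [ 0.57226741 -0.29256035  0.3075389 ] [ 0.55116758 -0.314648    0.25517051]
 head 632 [ 0.54453565 -0.28120181  0.18903196] [ 0.61535087 -0.24778799  0.19995748] [ 0.50837908 -0.35596633  0.17106226]
[ 0.81009831 -0.16878741  0.222     ]
[ 0.79915574 -0.4452523   0.222     ]
```

View pics/z.png

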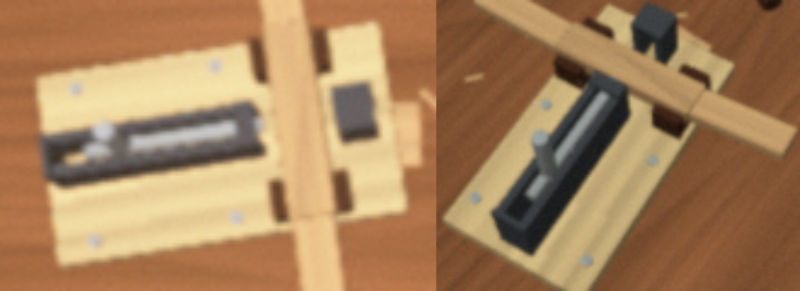

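The zoom shows the knob near the outer end of the slot, at about (100,135), with the bolt tip just before the blank. The jig comes out at about (0.555, 0.055), with +y along (-0.129, 0.992). The knob is at about (0.536, 0.185), jig y about 132, so travel is about 10 mm. All sizes agree with the given ones. I'll move above the knob now.

Call:
jog_arm(targets=[[[-18.75,-12.2,0.5],[0,0,-2.85],60],[[-18.75,-12.2,0.5],[0,0,-2.85],60],[[-18.75,-12.2,0.5],[0,0,-2.85],60],[[-18.75,-12.2,0.5],[0,0,-2.85],60],[[-18.75,-12.2,0.5],[0,0,-2.85],60],[[-18.75,-12.2,0.5],[0,0,-2.85],60],[[-18.75,-12.2,0.5],[0,0,-2.85],60],[[-18.75,-12.2,0.5],[0,0,-2.85],60]])

```text
time: 1.1
tool_pos: [0.4951, 0.2304, 0.2199]
tool_rot: [-0.0, -0.064, 0.998, 0.0]
contact_force: [0.0, 0.7, -0.2]
gripper_width: 0.6
grasp_force: 0.0
```

Call:
jog_arm(targets=[[[-1.4,-1.95,0.8],[0,0,0],60],[[-1.4,-1.95,0.8],[0,0,0],60],[[-1.4,-1.95,0.8],[0,0,0],60],[[-1.4,-1.95,0.8],[0,0,0],60]])

```text
time: 1.6
tool_pos: [0.5348, 0.1893, 0.2007]
tool_rot: [0.0, -0.065, 0.998, 0.0]
contact_force: [0.7, 0.7, 0.3]
gripper_width: 0.598
grasp_force: 0.0
```

```bash
python3 - <<'E'
from h import *
s=state(); print(s["tool_pos"],rel([.536,.186,.086])[0])
a,_=grab_frame("side");b,_=grab_frame("top")
A=cv2.resize(b[140:260,190:340,::-1],(500,400)); B=cv2.resize(a[200:350,180:340,::-1],(426,400))
cv2.imwrite("pics/z2.png",cv2.resize(np.hstack([A,B]),(800,346)))
E
```

```text
[0.53476714 0.18933926 0.20067712] [-0.02888866 -0.14005377  4.5870654 ]
```

View pics/z2.png

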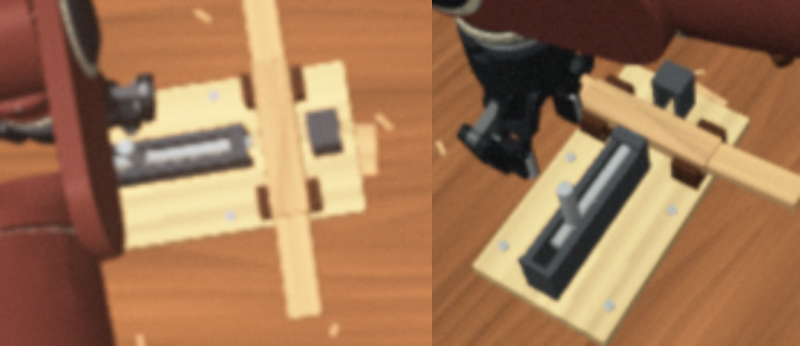

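The top crop shows the knob at about (123,150) and the gripper at about (140,105). That looks offset, so I'll check by projection.

```bash
python3 - <<'E'
from h import *
t=state()["tool_pos"]
for n,x0,y0,k in(("top",190,140,500/150*.864),("side",180,200,426/160*.864)):
    o=426 if 0 else (432 if n=="side" else 0)
    for p in(t,t+[0,0,.02],[.536,.186,.125]):
        u,v=proj(n,p); print(n,(u,v),(o+(u-x0)*k,(v-y0)*k))
E
```

```text
top (np.float64(224.4546128235794), np.float64(185.17988179031292)) (np.float64(99.22928493190865), np.float64(130.1180595561012))
top (np.float64(222.37553804918878), np.float64(183.48695173653593)) (np.float64(93.24154958166368), np.float64(125.24242100122348))
top (np.float64(233.02863769225138), np.float64(190.56851424800675)) (np.float64(123.92247655368396), np.float64(145.63732103425943))
side (np.float64(231.42838199018288), np.float64(264.1049937657466)) (np.float64(550.3058499302167), np.float64(147.46712765872348))
side (np.float64(229.8742211345762), np.float64(258.45540689258263)) (np.float64(546.7306582979791), np.float64(134.4708180156971))
side (np.float64(237.57472753865676), np.float64(282.14229660903425)) (np.float64(564.444903229926), np.float64(188.9601391194224))
```

The projected TCP at (550,147) lies midway between the two visible fingertips, so the aim is right. Descending.

Call:
jog_arm(targets=[[[0,-0.1,1.5],[0,0,0],60],[[0,-0.1,3],[0,0,0],60],[[0,-0.1,4],[0,0,0],60],[[0,-0.1,4.5],[0,0,0],60],[[0,-0.1,4.5],[0,0,0],60]])

```text
time: 2.33
tool_pos: [0.535, 0.1862, 0.0874]
tool_rot: [-0.001, -0.065, 0.998, -0.0]
contact_force: [-1.0, 0.5, 0.5]
gripper_width: 0.599
grasp_force: 0.0
```

Call:
jog_arm(targets=[[[0,0,0],[0,0,0],0],[[0,0,0],[0,0,0],0],[[0,0,0],[0,0,0],0],[[0,0,0],[0,0,0],0],[[0,0,0],[0,0,0],0],[[0,0,0],[0,0,0],0]])

```text
time: 3.08
tool_pos: [0.5366, 0.186, 0.0895]
tool_rot: [0.001, -0.065, 0.998, 0.0]
contact_force: [-1.0, -0.0, 5.1]
gripper_width: 0.168
grasp_force: 58.4
```

Call:
jog_arm(targets=[[[0,-0.5,0],[0,0,0],0],[[0,-1,0],[0,0,0],0],[[0,-1.5,0],[0,0,0],0],[[0,-2,0],[0,0,0],0],[[0,-2.4,0],[0,0,0],0],[[0,-2.65,0],[0,0,0],0],[[0,-2.65,0],[0,0,0],0]])

```text
time: 3.95
tool_pos: [0.5453, 0.12, 0.0895]
tool_rot: [0.001, -0.064, 0.998, 0.0]
contact_force: [-0.9, -0.4, 5.3]
gripper_width: 0.169
grasp_force: 58.5
```

Call:
jog_arm(targets=[[[0,-0.1,0],[0,0,0],0],[[0,-0.18,0],[0,0,0],0],[[0,-0.18,0],[0,0,0],0]])

```text
time: 4.32
tool_pos: [0.5458, 0.1162, 0.0895]
tool_rot: [0.001, -0.064, 0.998, 0.001]
contact_force: [-0.3, 1.7, 5.7]
gripper_width: 0.174
grasp_force: 58.6
```

Call:
jog_arm(targets=[[[0,-0.1,0],[0,0,0],0],[[0,-0.15,0],[0,0,0],0],[[0,-0.15,0],[0,0,0],0]])

```text
time: 4.7
tool_pos: [0.5458, 0.1161, 0.0895]
tool_rot: [0.001, -0.065, 0.998, 0.004]
contact_force: [-0.8, 14.7, 4.7]
gripper_width: 0.165
grasp_force: 59.2
```

The bolt is at its stop: motion has stalled and the force is 15 N. Releasing and lifting.

Call:
jog_arm(targets=[[[0,0.15,0],[0,0,0],0],[[0,0.15,0],[0,0,0],60],[[0,0.15,0],[0,0,0],60],[[0,0.15,0],[0,0,0],60],[[0,0.15,0],[0,0,0],60],[[0,0.15,-2],[0,0,0],60],[[0,0.15,-4.5],[0,0,0],60],[[0,0.15,-7],[0,0,0],60]])

```text
time: 5.7
tool_pos: [0.5443, 0.1155, 0.2642]
tool_rot: [-0.0, -0.064, 0.998, 0.0]
contact_force: [0.6, -0.0, -0.1]
gripper_width: 0.601
grasp_force: 0.0
```

Call:
jog_arm(targets=[[[0,0,-4],[0,0,0],70],[[0,0,-4],[0,0,0],70],[[0,-5,-4],[0,0,0],70],[[0,-5,-4],[0,0,0],70],[[0,-5,-4],[0,0,0],70],[[0,-5,-4],[0,0,0],70]])

```text
time: 6.45
tool_pos: [0.5607, -0.0082, 0.3625]
tool_rot: [-0.0, -0.064, 0.998, 0.0]
contact_force: [0.4, 0.2, 0.3]
gripper_width: 0.702
grasp_force: 0.0
```

```bash
python3 - <<'E'
from h import *
s=state(); print(s["tool_pos"],rel([.5615,-.3035,.36]))
a,D=grab_frame("side"); P=cloud("side",D)
Q=P[200:350,180:340].reshape(-1,3); m=(Q[:,2]>.09)&(Q[:,2]<.135)&(Q[:,0]>.5)
print(" knob",m.sum(),Q[m].max(0),Q[m].min(0))
cv2.imwrite("pics/s3.png",a[:,:,::-1])
E
```

```text
[ 0.56068002 -0.0081828   0.36252072] (array([  1.4819183 , -11.71947266,   0.09339512]), array([[-9.91747160e-01, -1.28208188e-01, -4.81025183e-04],
       [-1.28208477e-01,  9.91747040e-01,  6.27942330e-04],
       [ 3.96547953e-04,  6.84431529e-04, -9.99999687e-01]]))
 knob 99 [0.55158048 0.12501926 0.12881013] [0.53772654 0.10913374 0.09000611]
```

View pics/s3.png

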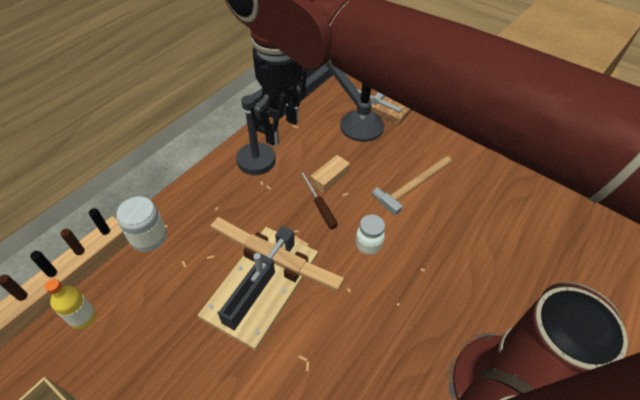

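The picture shows the bolt home in the keeper (285,240), the knob at (260,262) and the blank in place. Next is the lamp handle.

Call:
jog_arm(targets=[[[1.5,-11.7,0],[0,0,0],70],[[1.5,-11.7,0],[0,0,0],70],[[1.5,-11.7,0],[0,0,0],70],[[1.5,-11.7,0],[0,0,0],70],[[1.5,-11.7,0],[0,0,0],70],[[1.5,-11.7,0],[0,0,0],70],[[1.5,-11.7,0],[0,0,0],70]])

```text
time: 7.38
tool_pos: [0.5618, -0.3016, 0.3627]
tool_rot: [0.0, -0.065, 0.998, 0.0]
contact_force: [-0.4, 0.8, -0.2]
gripper_width: 0.699
grasp_force: 0.0
```

```bash
python3 - <<'E'
from h import *
s=state(); print(s["tool_pos"],rel([.5615,-.3035,.266])[0])
a,D=grab_frame("side"); P=cloud("side",D)
Q=P[60:130,340:400].reshape(-1,3); m=(Q[:,2]>.255)&(Q[:,2]<.31)
print(m.sum(),Q[m].max(0),Q[m].min(0), proj("side",s["tool_pos"]),proj("side",[.5615,-.3035,.305]))
cv2.imwrite("pics/s4.png",cv2.resize(a[20:160,300:460,::-1],(640,560)))
E
```

```text
[ 0.56182174 -0.30162573  0.36267653] [ 0.02276865 -0.07547095  3.8670058 ]
205 [ 0.57304645 -0.29114403  0.30822487] [ 0.55128996 -0.31267047  0.2551753 ] (np.float64(369.0434693056366), np.float64(61.635618203335184)) (np.float64(367.010338487933), np.float64(83.52154764512352))
```

View pics/s4.png

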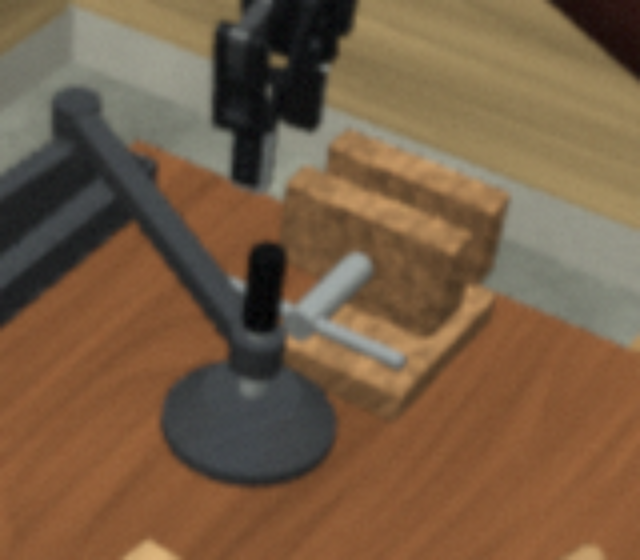

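The handle top is at crop (268,248), where predicted, and the fingers straddle the line above it. Descending and gripping.

Call:
jog_arm(targets=[[[0,-0.05,1.3],[0,0,0],70],[[0,-0.05,2.6],[0,0,0],70],[[0,-0.05,3.5],[0,0,0],70],[[0,-0.05,3.8],[0,0,0],70],[[0,-0.05,3.8],[0,0,0],70]])

```text
time: 8.05
tool_pos: [0.5617, -0.304, 0.2681]
tool_rot: [0.0, -0.065, 0.998, -0.0]
contact_force: [-0.1, -0.1, -0.2]
gripper_width: 0.698
grasp_force: 0.0
```

Call:
jog_arm(targets=[[[0,0,0],[0,0,0],0],[[0,0,0],[0,0,0],0],[[0,0,0],[0,0,0],0],[[0,0,0],[0,0,0],0],[[0,0,0],[0,0,0],0],[[0,0,0],[0,0,0],0]])

```text
time: 8.8
tool_pos: [0.5619, -0.3049, 0.2694]
tool_rot: [0.001, -0.064, 0.998, -0.001]
contact_force: [-0.6, 0.7, 5.2]
gripper_width: 0.242
grasp_force: 58.6
```

```bash
python3 - <<'E'
from h import *
s=state(); print(s["tool_pos"],rel([.555,.055,.266])[0])
E
```

```text
[ 0.56191403 -0.30488163  0.26939256] [-1.57681545 14.31151693  0.11267726]
```

Call:
jog_arm(targets=[[[-0.05,0.4,0],[0,0,0],0],[[-0.1,1,0],[0,0,0],0],[[-0.2,1.6,0],[0,0,0],0],[[-0.25,2.2,0],[0,0,0],0],[[-0.3,2.8,0],[0,0,0],0],[[-0.4,3.4,0],[0,0,0],0],[[-0.45,4,0],[0,0,0],0],[[-0.5,4.5,0],[0,0,0],0]])

```text
time: 9.8
tool_pos: [0.5598, -0.1917, 0.2694]
tool_rot: [0.001, -0.064, 0.998, -0.001]
contact_force: [0.3, -2.6, 6.0]
gripper_width: 0.238
grasp_force: 58.7
```

Call:
jog_arm(targets=[[[-0.05,0.6,0],[0,0,0],0],[[-0.1,1.2,0],[0,0,0],0],[[-0.2,1.8,0],[0,0,0],0],[[-0.25,2.4,0],[0,0,0],0],[[-0.3,3,0],[0,0,0],0],[[-0.4,3.6,0],[0,0,0],0],[[-0.45,4.2,0],[0,0,0],0],[[-0.5,4.8,0],[0,0,0],0]])

```text
time: 10.8
tool_pos: [0.5572, -0.0709, 0.2694]
tool_rot: [0.002, -0.064, 0.998, -0.001]
contact_force: [2.1, -3.1, 6.2]
gripper_width: 0.243
grasp_force: 58.7
```

```bash
python3 - <<'E'
from h import *
s=state(); print(s["tool_pos"],rel([.555,.055,.269])[0])
E
```

```text
[ 0.55720574 -0.07093153  0.26935582] [-5.58782850e-01  5.00696951e+00  2.00609636e-03]
```

Call:
jog_arm(targets=[[[-0.1,0.7,0],[0,0,0],0],[[-0.2,1.4,0],[0,0,0],0],[[-0.25,2.1,0],[0,0,0],0],[[-0.3,2.8,0],[0,0,0],0],[[-0.4,3.5,0],[0,0,0],0],[[-0.45,4.2,0],[0,0,0],0],[[-0.5,4.7,0],[0,0,0],0],[[-0.55,5,0],[0,0,0],0]])

```text
time: 11.8
tool_pos: [0.5546, 0.055, 0.2694]
tool_rot: [0.001, -0.065, 0.998, -0.001]
contact_force: [0.7, -4.4, 5.7]
gripper_width: 0.238
grasp_force: 58.8
```

Call:
jog_arm(targets=[[[0,0,0],[0,0,0],0],[[0,0,0],[0,0,0],0],[[0,0,0],[0,0,0],60],[[0,0,0],[0,0,0],60],[[0,0,0],[0,0,0],60],[[0,0,0],[0,0,0],60],[[0,0,-2],[0,0,0],60],[[0,0,-4],[0,0,0],60]])

```text
time: 12.8
tool_pos: [0.5533, 0.0551, 0.3679]
tool_rot: [-0.001, -0.064, 0.998, 0.0]
contact_force: [-0.5, -0.4, 0.3]
gripper_width: 0.6
grasp_force: 0.0
```

Call:
jog_arm(targets=[[[0,0,-2],[0,0,0],60],[[0,0,-2],[0,0,0],60],[[0,8,-2],[0,0,0],60],[[0,8,-2],[0,0,0],60],[[0,8,-2],[0,0,0],60],[[0,8,-2],[0,0,0],60],[[0,8,-2],[0,0,0],60],[[0,8,-2],[0,0,0],60]])

```text
time: 13.8
tool_pos: [0.5284, 0.2521, 0.4173]
tool_rot: [-0.0, -0.064, 0.998, -0.0]
contact_force: [0.2, -0.1, -0.5]
gripper_width: 0.594
grasp_force: 0.0
```

```bash
python3 - <<'E'
from h import *
print(state()["time"])
for n in("side","top"):
    a,D=grab_frame(n); P=cloud(n,D).reshape(-1,3); m=(D.ravel()>0)&(a.reshape(-1,3).max(1)<90)&(P[:,2]>.255)&(P[:,2]<.31)&(abs(P[:,0]-.555)<.05)&(abs(P[:,1]-.055)<.05)
    print(n,m.sum(),P[m].max(0) if m.any() else 0,P[m].min(0) if m.any() else 0)
    cv2.imwrite(f"pics/{n}5.png",a[:,:,::-1])
E
```

```text
13.8
side 256 [0.56585486 0.0674725  0.30757485] [0.54364782 0.04674001 0.25548594]
top 124 [0.56522247 0.06519638 0.3097147 ] [0.54393058 0.04490576 0.2552836 ]
```

View pics/side5.png

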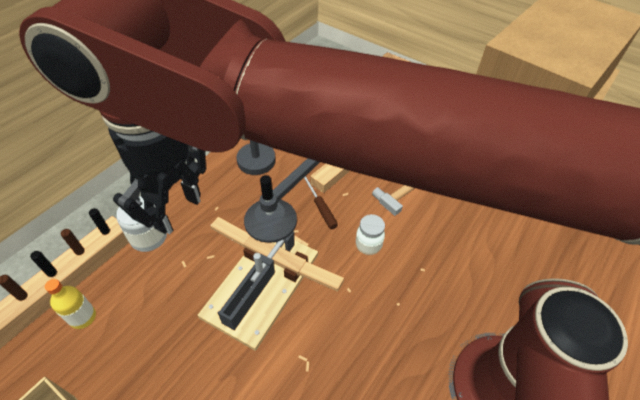

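View pics/top5.png

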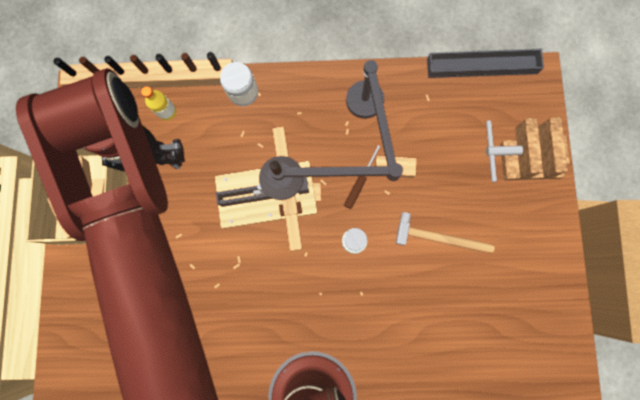

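The handle measures (0.555, 0.056), over the blank's middle. The bolt is home, the bystanders are where they were, and the arm is clear. Handing in.

```bash
python3 -c "
from plant import *
print(job_done())"
```

```text
the job is handed in; nothing more can be done
None
```

The job is handed in at about 14 s of the 54 s: the bolt is home in its keeper, the lamp head sits within a few mm of the blank's middle by camera, the blank is in its jig, and nothing else on the bench was visibly moved; no verdict was returned.

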